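# Zero the encoder dial and store the setting

## Task

On the white calibration console, gently push the blue finger peg round so that the black dial turns until its white index line lines up with the red line of the scale, and leave it there. Only then press the green store button fully down and let it come back up. This is fingertip work: do not lift the dial off its spindle, do not press the orange button, and leave the loose things where they are.

Things in the scene. Friction and masses are not known exactly. Their poses are not given: they have to be found in the camera images.
- console: Fixed white slab with green edges, 220 x 280 mm, 30 mm high, that carries dial, peg and buttons; origin in the middle of its underside, on the table. Its place and yaw vary. Its own +x points away from the robot; the dial is on its left (+y) half and the buttons on its right.
- scale: Fixed aluminium scale ring round the dial, 160 mm across, top face 36 mm above the table; origin on the dial's axis at its underside; its own x axis points along the red line.
- dial_axis (a point): Point on the dial's vertical axis at the level of its top face (42 mm above the console's underside, i.e. 42 mm above the table). The dial is a flat black disc, 106 mm across and 8 mm thick, that turns freely either way without stops, with light friction (about 0.05 N m), and stays where it is left.
- index (a point): Outer end of the white index line (4 mm wide, radial) on the dial, 54 mm from the axis, at the height of the dial's top face; turns with the dial.
- target (a point): Inner end of the red scale line (5 mm wide, radial, longer than the 23 black ones), 54 mm from the dial axis, at the height of the dial's top face; fixed during a run, but anywhere round the dial. The dial is set right when index and target coincide.
- peg (a point): Centre of the top of the blue finger peg: upright round post 14 mm across standing 34 mm above the dial's top face, 38 mm from the axis, straight across the dial from the index line. Turns with the dial.
- dial (a joint): Turn of the dial in rad, growing anticlockwise seen from above; its zero has no meaning, use it for changes.
- dial_lift (a joint): Height in m by which the dial has been lifted off its spindle; 0 when seated, as it must stay (it only rests by its own weight of 0.27 kg).
- save_top (a point): Centre of the top of the green store button (28 mm across), on a small black housing on the console; it is pressed straight down, 6 mm of travel against a spring, about 5 N fully down. The green and orange buttons may have exchanged places.
- save (a joint): How far the green button is pressed, m: 0 up, 0.006 fully down.
- clear_top (a point): Centre of the top of the orange clear button, of the same kind as the green one, 80 mm from it. Not to be pressed.
- clear (a joint): How far the orange button is pressed, m: 0 up, 0.006 fully down.
- spacer: Loose brass spacer, 24 mm across, 22 mm high, standing on the console's corner near the buttons; origin in the middle of its underside. Bystander.
- screwdriver: Loose screwdriver with blue handle, 170 mm long, lying on the table to the left of the console; a bystander.
- servo: Loose black hobby servo, 55 x 20 x 44 mm, on the table to the right of the console; origin in the middle of its underside. Bystander.
- rover: Loose four-wheeled mini robot, red chassis, 106 x 80 x 53 mm, on the table beyond the console; origin under its middle at table level. Bystander.
- jar: Loose clear jar with white cap, 52 mm across, 60 mm high, on the table beyond the console; origin in the middle of its underside. Bystander.
- bearing: Loose steel bearing ring, 44 mm across, 12 mm high, on the table to the right of the console; origin in the middle of its underside. Bystander.

How it is judged:
By the outcome, as a careful person would: the job done as asked, in the order asked, and still so for the second after the job is handed in, with the robot touching nothing.
It also fails if it takes over 67 s, if anything falls off the work surface, if the arm or the gripper's body presses on something with over 40 N, if the wrist force passes 120 N, or if a joint passes its speed limit or range.

## Robot

A 6-joint arm with a two-finger parallel gripper is mounted at the origin on the work surface. World frame = base frame: x ahead of the robot, y to its left, z up, the work surface at z = 0. Lengths are in mm, angles in rad, forces in N, time in s.
With the tool pointing down it reaches from about 275 to 825 mm from the base axis. Payload 5.2 kg.
Tool frame: the origin (TCP) lies midway between the tips of the shut fingers; the grasp point (between the pads) lies 19 mm behind it (robot.tcp_to_grasp is the distance from the TCP to the grasp point, in mm); z points along the fingers, y is the line along which they close (so a half turn about z gives the same grasp; the last joint's range is limited). The gripper opens to 93 mm and grips with 3 to 60 N. Pads are 15 mm wide; open, the fingers measure 128 mm over their backs; the gripper's body (75 mm by 188 mm) begins 65 mm behind the grasp point.
Start: joints at [1.136, 0.259, 1.535, -0, 1.348, -0.203], TCP at [126.328, 535.3, 218.653] pointing down, gripper open.
Joint ranges: [-3.14, 3.14], [-0.91, 2.08], [0.19, 2.58], [-1.22, 4.36], [0.22, 2.71], [-3.12, 3.12]. Speed limits (rad/s): [2.57, 2.57, 3.14, 3.14, 3.14, 3.14].

## Interface

Orientations are given as a unit quaternion [x, y, z, w].
In Python, from plant import robot gives the robot as it stands. The module is installed in compiled form; this text tells all that it offers. Calls block until the motion is done:
- robot.goto(position, orientation): joint-space move of the TCP to a pose.
- robot.move_straight(position, orientation=None, v=150, force_limit=None): straight line of the TCP; orientation=None keeps the orientation; v is the mean speed in mm/s. With force_limit (N) it stops when the force on the tool has changed by that much, and returns True; else False.
- robot.set_joints(angles): joint-space move.
- robot.set_gripper(opening, squeeze=None): finger opening in mm; squeeze is the grip in N (None keeps the last); returns when the fingers have stopped.
- robot.wait(seconds).
- robot.inverse_kinematics(position, orientation): joint angles nearest the present ones, or None.
- robot.sense(): the state.
- robot.camera(name): name is "side" or "top" or "wrist"; returns a dict with "frame" (384x512x3 uint8, red, green, blue), "depth" (384x512 float32, mm along the optical axis (not along the pixel's ray), 0 where there is no reading), "fx", "fy", "cx", "cy" (pixels), "distortion" ([k1, k2, p1, p2, k3] as OpenCV has them; the pictures are not rectified), "R" (3x3) and "t" (3): a world point X has camera coordinates R X + t. Camera axes: x right, y down, z forward; pixel columns grow to the right and rows downward; lengths in mm; the calibration is good to about 2 mm. A picture is of the moment at which its call begins.
A pose or a line that the arm cannot do raises robot.Unreachable and nothing moves.
- robot.close_job(): hands the job in; it is judged then, once.
Trained networks look in the newest picture that a camera, given by its name, has taken for a name from the list of things; names that differ only in an ending like _2 or _b are one class to them, and where a whole thing is asked for, a point or a joint stands for the part that bears it (a point fixed in the world has none). Each returns a list of dicts, best first, with "confidence" (0 to 1); they miss things now and then, are a little off and sometimes report something else, mostly with a low value. They report only what shows in the picture. A call takes as long as a camera call.
- robot.outline_of(camera, target): "mask" (384x512 bool, what is visible of it) and "rect" ([centre column, centre row, width, height] in pixels, round what is visible of it).
The state is a dict: "t": time; "qpos": joint angles; "joint_vel": joint speeds; "joint_efforts": joint torques, N m; "ee_pos": TCP position; "orientation": TCP orientation; "wrist_force": force on the tool from outside, world axes, zero at the start; "moment": the same for the moment, N m; "opening": finger opening in mm; "grip_force": force on a finger pad.
Only numpy, scipy, OpenCV 4.12 (cv2) and the standard library are available. Lean on these libraries where they do the work, as an engineer would, in place of code of your own. Each camera call takes 0.05 s, during which the arm holds its last target. There are 200 camera calls.

## Working session

There is one attempt and no reset: what is moved stays moved. The work goes in short steps, each a Python script; the robot and the scene stay as the last script left them, time stands still between calls to the robot, and variables do not carry over. Pictures are saved under pics/ and viewed, at most 10 in all, crops included, and the job is handed in when it is done.

```bash
mkdir -p pics
cat > h.py <<'E'
import numpy as np, cv2
from plant import robot
def shot(cam,name=None):
    c=robot.camera(cam)
    if name: cv2.imwrite(f'pics/{name}.png',c['frame'][:,:,::-1])
    return c
def KD(c): return np.array([[c['fx'],0,c['cx']],[0,c['fy'],c['cy']],[0,0,1.]]),np.array(c['distortion'],float)
def world(c,px,z):
    "pixels -> points on plane of height z"
    K,D=KD(c); p=cv2.undistortPoints(np.array(px,float).reshape(-1,1,2),K,D).reshape(-1,2)
    R=np.array(c['R']);t=np.array(c['t']); o=-R.T@t
    d=np.c_[p,np.ones(len(p))]@R
    return o+d*((z-o[2])/d[:,2])[:,None]
def pix(c,X):
    K,D=KD(c); return cv2.projectPoints(np.array(X,float).reshape(-1,1,3),cv2.Rodrigues(np.array(c['R']))[0],np.array(c['t'],float),K,D)[0].reshape(-1,2)
E
python3 - <<'E'
from h import *
s=robot.sense(); print(s['t'],s['ee_pos'],s['orientation'])
a=shot('top','top0')
for n,z in [('dial_axis',42),('peg',76),('save_top',50),('clear_top',50),('scale',36),('console',30),('index',42),('target',42)]:
    try:
        for o in robot.outline_of('top',n)[:2]: print(n,o['confidence'],o['rect'],world(a,[o['rect'][:2]],z)[0].round(1))
    except Exception as e: print(n,e)
b=shot('side','side0')
i=np.vstack([a['frame'],b['frame']])
cv2.imwrite('pics/both0.png',cv2.resize(np.hstack([a['frame'],b['frame']]),(800,300))[:,:,::-1])
E
```

```text
0.0 [126.09845954 534.79818807 217.81138461] [ 1.15636217e-01  9.93291222e-01 -8.58311663e-04 -2.78286531e-04]
dial_axis 0.85 [299.8, 242.9, 131.8, 107.5] [526.1 -88.   42. ]
peg 0.97 [280.9, 243.7, 47.1, 45.3] [518.4 -44.1  76. ]
save_top 0.66 [301.4, 242.2, 132.9, 103.6] [527.  -90.7  50. ]
clear_top 0.74 [383.1, 210.2, 23.1, 20.5] [ 609.3 -272.4   50. ]
clear_top 0.6 [343.9, 261.0, 11.9, 15.0] [ 490.8 -185.9   50. ]
scale 0.73 [279.7, 242.4, 66.4, 66.9] [525.3 -43.6  36. ]
scale 0.48 [282.9, 242.1, 47.4, 45.9] [526.4 -50.7  36. ]
console 0.65 [302.1, 241.7, 131.2, 107.8] [530.4 -94.2  30. ]
console 0.45 [282.2, 241.9, 45.0, 50.7] [527.4 -49.5  30. ]
index 0.62 [282.6, 245.6, 49.1, 49.5] [517.9 -50.1  42. ]
target 0.59 [279.9, 243.5, 68.1, 71.7] [522.3 -43.8  42. ]
```

View pics/top0.png

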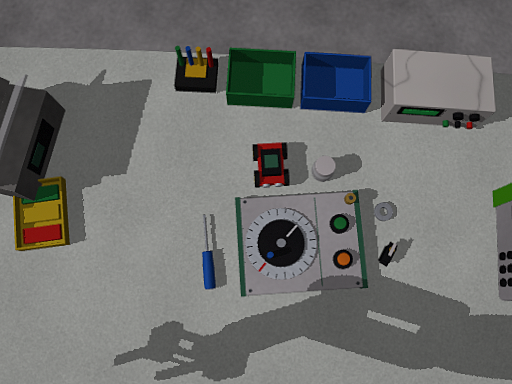

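View pics/side0.png

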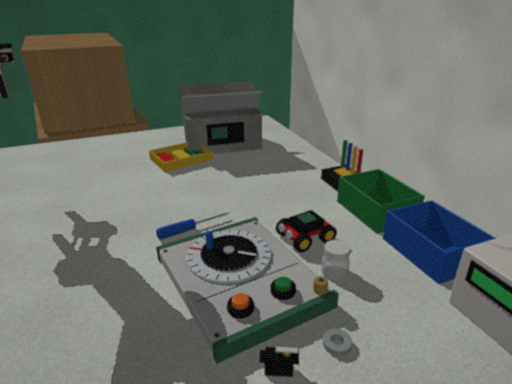

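The top view shows the dial centre near (281,243), peg (270,254), index end (297,226), red line (263,268), green button (340,223) and orange button (343,260). Next I take a closer look from above the dial.

```bash
cat >> h.py <<'E'
from scipy.spatial.transform import Rotation as Ro
def down(a):
    "tool down, closing line (tool y) at world angle a (rad)"
    y=np.array([np.cos(a),np.sin(a),0]);z=np.array([0,0,-1.])
    return Ro.from_matrix(np.c_[np.cross(y,z),y,z]).as_quat()
E
python3 - <<'E'
from h import *
s=robot.sense(); y=Ro.from_quat(s['orientation']).as_matrix()[:,1]; print('a now',np.degrees(np.arctan2(y[1],y[0])))
robot.goto([470,-80,330],s['orientation'])
s=robot.sense(); print(s['t'],s['qpos'].round(3) if hasattr(s['qpos'],'round') else s['qpos'])
for d in range(-180,180,30):
    q=robot.inverse_kinematics([525,-44,60],down(np.radians(d))); print(d,None if q is None else round(q[5],2),end='; ')
a=shot('wrist','w0')
print(pix(a,[[525,-44,42]]))
E
```

```text
a now 76.72156221660036
3.025 [-0.402  0.07   1.495  0.     1.576 -1.742]
-180 2.85; -150 2.32; -120 1.8; -90 1.28; -60 0.75; -30 0.23; 0 -0.3; 30 -0.82; 60 -1.34; 90 -1.87; 120 -2.39; 150 -2.91; [[296.0391152  182.79167843]]
```

View pics/w0.png

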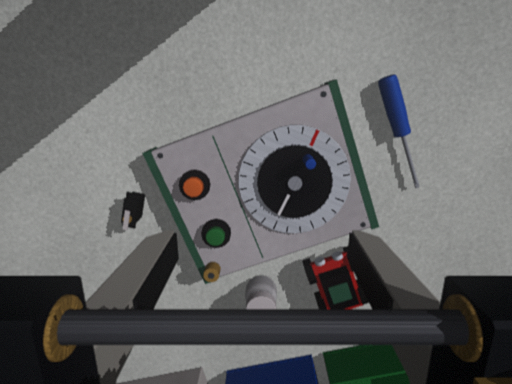

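The wrist view is clear: dial centre (295,183), peg (310,162), index end (281,215), red line (315,137), green button (216,233), orange button (194,185). I measure these by colour.

```bash
cat >> h.py <<'E'
def cen(m,box):
    "pixels (col,row) of mask inside box (c0,r0,c1,r1), largest blob"
    k=np.zeros(m.shape,np.uint8); c0,r0,c1,r1=[int(v) for v in box]; k[r0:r1,c0:c1]=m[r0:r1,c0:c1]
    n,l,st,ce=cv2.connectedComponentsWithStats(k)
    i=1+np.argmax(st[1:,4]); r,c=np.nonzero(l==i); return np.c_[c,r].astype(float)
def cols(c):
    f=c['frame'].astype(int); r,g,b=f[...,0],f[...,1],f[...,2]; return r,g,b
def ang(v): return np.degrees(np.arctan2(v[1],v[0]))
def dial(c,C):
    "target and index angles (deg) about axis C (xy), peg-top centre"
    r,g,b=cols(c); p=pix(c,[[C[0]+dx,C[1]+dy,40] for dx in(-85,85) for dy in(-85,85)]); box=(*p.min(0).clip(0),*p.max(0))
    red=world(c,cen((r>120)&(g<80)&(b<80),box),36); t=red[:,:2]-C
    T=ang(t.mean(0))
    h,w=r.shape; cc,rr=np.meshgrid(np.arange(w),np.arange(h)); P=np.c_[cc.ravel(),rr.ravel()]
    W=world(c,P,42)[:,:2]-C; rad=np.hypot(*W.T).reshape(h,w)
    wm=(r>150)&(g>140)&(b>120)&(rad>18)&(rad<51)
    ip=cen(wm,box); iw=world(c,ip,42)[:,:2]-C; I=ang(iw.mean(0))
    bl=cen((b>90)&(r<70)&(b>g+30),box); 
    return T,I,len(red),len(ip),bl
E
python3 - <<'E'
from h import *
c=shot('wrist')
r,g,b=cols(c); d=c['depth']
for n,tgt in [('save','save_top'),('clear','clear_top')]:
    m=(g>r+25)&(g>b+20) if n=='save' else (r>150)&(g<150)&(b<70)
    p=cen(m,(200,215,235,250) if n=='save' else (175,165,212,205))
    mid=(p.max(0)+p.min(0))/2; dep=np.median(d[p[:,1].astype(int),p[:,0].astype(int)])
    for z in (45,50,55):
        X=world(c,[mid],z)[0]; print(n,len(p),mid,X.round(1), 'depth-pred',(np.array(c['R'])@X+c['t'])[2].round(1),dep)
# scale ring: light pixels outer contour; dial: black disc
p=robot.outline_of('wrist','scale'); 
for o in p[:2]: print('scale',o['confidence'],o['rect'],world(c,[o['rect'][:2]],36)[0])
gray=c['frame'].mean(2)
k=(gray<60).astype(np.uint8)
q=cen(k,(250,135,345,235)); 
h=cv2.convexHull(q.astype(np.float32)).reshape(-1,2); Wd=world(c,h,42)
C,R=cv2.minEnclosingCircle(Wd[:,:2].astype(np.float32)); print('dial circle',C,R)
# hub
C=np.array(C); T,I,n1,n2,bl=dial(c,C); print('T,I',T,I,n1,n2)
print('peg',world(c,[bl.mean(0)],70)-[*C,0],len(bl))
dd=d[175:192,288:303]; print('hub depth',np.median(dd),'dial',np.median(d[195:205,300:310]))
E
```

```text
save 267 [215. 236.] [ 576.5 -176.6   45. ] depth-pred 493.8 485.21185
save 267 [215. 236.] [ 574.4 -175.3   50. ] depth-pred 488.3 485.21185
save 267 [215. 236.] [ 572.4 -174.    55. ] depth-pred 482.9 485.21185
clear 179 [193.  186.5] [ 496.2 -186.2   45. ] depth-pred 471.4 462.14996
clear 179 [193.  186.5] [ 495.  -184.8   50. ] depth-pred 466.1 462.14996
clear 179 [193.  186.5] [ 493.8 -183.4   55. ] depth-pred 460.9 462.14996
scale 0.96 [296.8, 179.8, 114.2, 111.8] [522.70170834 -41.81782383  36.        ]
scale 0.53 [337.1, 279.1, 67.1, 58.7] [695.1665111  -12.57294629  36.        ]
dial circle (523.5360717773438, -46.56475830078125) 53.07062911987305
T,I 143.91997204952386 -36.825815902410405 52 29
peg [[-28.66124277  25.21941323  70.        ]] 79
hub depth 469.09955 dial 478.78598
```

```bash
cat >> h.py <<'E'
C0=np.array([523.5,-46.6])
def at(th,z,r=38.):
    t=np.radians(th); return [C0[0]+r*np.cos(t),C0[1]+r*np.sin(t),z],down(t-np.pi/2)
E
python3 - <<'E'
from h import *
for th in (139,50,-36):
    q=robot.inverse_kinematics(*at(th,54)); print(np.round(q,2))
robot.set_gripper(34,3)
robot.goto(*at(139,130))
p,o=at(139,54)
hit=robot.move_straight(p,o,v=60,force_limit=4); s=robot.sense(); print('hit',hit,s['ee_pos'],s['wrist_force'],s['t'])
if not hit:
    robot.set_gripper(15,3)
    s=robot.sense(); print(s['opening'],s['grip_force'],s['wrist_force'],s['t'])
    c=shot('side','s1')
E
```

```text
[-0.27  0.34  1.88 -0.    0.92 -1.12]
[-0.24  0.42  1.75 -0.    0.98  0.46]
[-0.32  0.44  1.72 -0.    0.99  1.88]
hit False [495.15569489 -21.7523894   54.38950908] [-0.92213562 -0.77793807  0.0476783 ] 6.5
15.11422498321082 0.0 [0.63925261 0.35446069 0.85439067] 7.0583
```

View pics/s1.png

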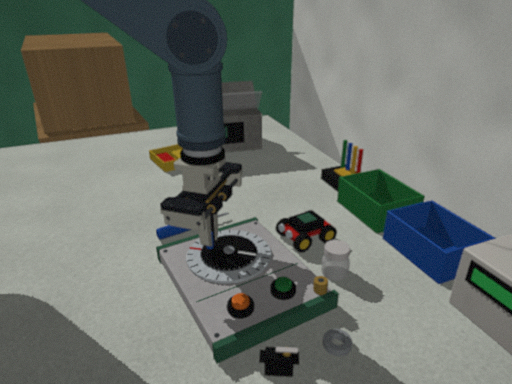

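The fingers stand round the peg at about (210,245), clear of the dial. Now I turn it clockwise.

Run:
```python
from h import *
F=[]
for th in np.linspace(139,-36.1,20)[1:]:
    p,o=at(th,54); hit=robot.move_straight(p,o,v=28,force_limit=15); F.append(np.round(robot.sense()['wrist_force'],1))
    if hit: print('HIT',th); break
print(F[::4]); print(robot.sense()['t'],robot.sense()['ee_pos'])
c=shot('top','t2'); cv2.imwrite('pics/t2c.png',cv2.resize(c['frame'][185:305,225:385],None,fx=4,fy=4,interpolation=cv2.INTER_CUBIC)[:,:,::-1])
```

```text
[array([-0.2, -0.3, -0.1]), array([-0.9,  0.6, -1.1]), array([-0.9,  0.4, -0.6]), array([-0.5,  0.1,  0.1]), array([-0.6, -0.2,  0.5])]
14.075 [554.30764769 -69.03096014  54.04151692]
```

View pics/t2c.png

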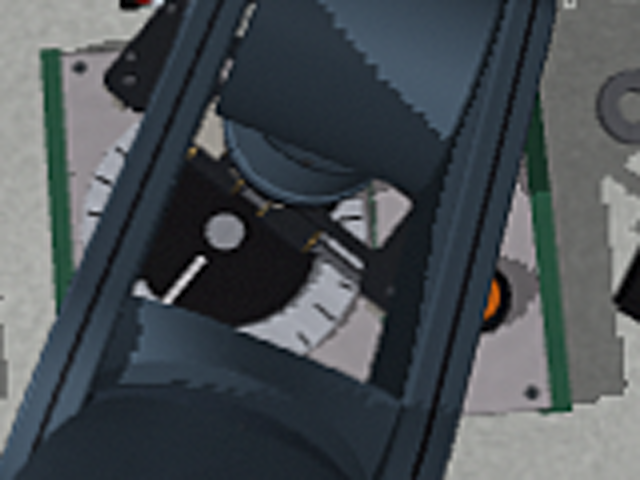

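The dial followed; the index end is now at about (165,300) in the crop, with the red line hidden by the arm. I release, lift and look closely.

Run:
```python
from h import *
robot.set_gripper(30,3)
p,o=at(-36.1,130); robot.move_straight(p,o,v=100)
# camera offset in tool frame
c=shot('wrist'); s=robot.sense(); Rt=Ro.from_quat(s['orientation']).as_matrix()
R=np.array(c['R']); o_=-R.T@np.array(c['t'])
print('cam offset tool',Rt.T@(o_-s['ee_pos']),'axis tool',Rt.T@R[2])
# view: place camera so that axis hits dial centre
off=Rt.T@(o_-s['ee_pos']); ax=Rt.T@R[2]
Rn=Ro.from_quat(o).as_matrix()
for z in (150,190,230):
    v=Rn@off; a=Rn@ax; camz=z+v[2]; L=(camz-42)/-a[2]; tcp=np.array([*C0,42])-a*L-v; print(z,tcp,robot.inverse_kinematics(tcp,o) is not None)
tcp_z=tcp
robot.goto(tcp,o); 
c=shot('wrist'); T,I,n1,n2,bl=dial(c,C0); print(T,I,n1,n2,world(c,[bl.mean(0)],72)[0][:2]-C0)
P=pix(c,[[*C0,42]])[0].astype(int); print(P); 
f=c['frame'][max(0,P[1]-110):P[1]+110,max(0,P[0]-140):P[0]+140]
cv2.imwrite('pics/w3.png',cv2.resize(f,None,fx=2.6,fy=2.6,interpolation=cv2.INTER_CUBIC)[:,:,::-1]); print(robot.sense()['t'])
np.savez('w3.npz',**c)
```

```text
cam offset tool [  81.43616707    0.89031391 -167.57212247] axis tool [-0.29261777 -0.00105424  0.95622891]
150 [526.18249406 -47.83023752 150.        ] True
190 [536.04670281 -55.07792204 190.        ] True
230 [545.91091156 -62.32560656 230.        ] True
7.530098586079921 142.10437579087068 558 91 [ 29.59748038 -21.58062051]
[262 190]
16.1167
```

View pics/w3.png

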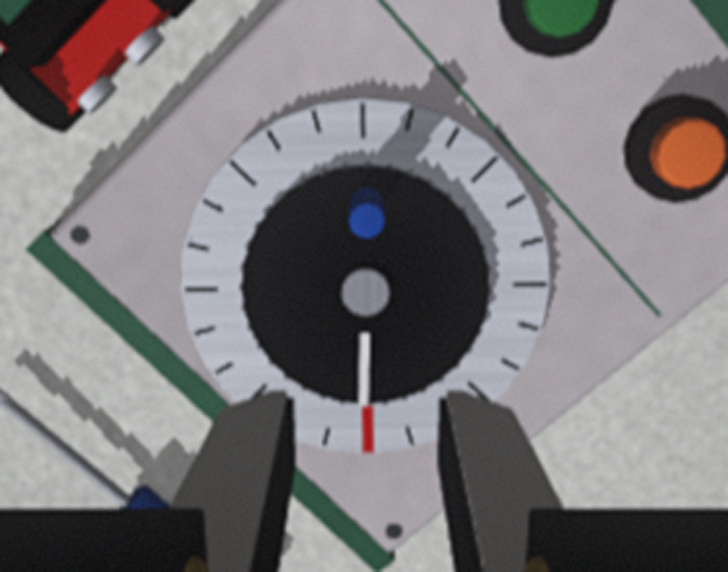

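The index end is at about (364,403) and the red line starts at about (368,408), so they are roughly 1.5 mm apart. I measure that precisely from the saved picture.

```bash
cat >> h.py <<'E'
def dial2(c,C=C0):
    r,g,b=cols(c); h,w=r.shape; cc,rr=np.meshgrid(np.arange(w),np.arange(h)); P=np.c_[cc.ravel(),rr.ravel()]
    def rad(z,C): return np.hypot(*(world(c,P,z)[:,:2]-C).T).reshape(h,w)
    gray=c['frame'].mean(2); full=(0,0,w,h)
    # axis from dial rim: dark blob hull, robustly fitted
    q=cen((gray<70)&(rad(42,C)<58),full); hu=cv2.convexHull(q.astype(np.float32)).reshape(-1,2)
    (x,y),R=cv2.minEnclosingCircle(world(c,hu,42)[:,:2].astype(np.float32)); 
    hub=cen((gray>80)&(rad(51,C)<14),full); H=world(c,[hub.mean(0)],51)[0][:2]
    out={'Crim':(x,y,R),'hub':H}
    iw=world(c,cen((gray>140)&(rad(42,C)>16)&(rad(42,C)<50),full),42)[:,:2]
    tw=world(c,cen((r>110)&(g<80)&(b<80)&(rad(36,C)<83)&(rad(36,C)>50),full),36)[:,:2]
    for nm,CC in (('C0',C),('rim',np.array([x,y])),('hub',H)):
        out[nm]=(ang((iw-CC).mean(0)),ang((tw-CC).mean(0)))
    def line(p):
        m=p.mean(0); d=np.linalg.svd(p-m)[2][0]; d*=np.sign(d@(m-C)); return m,d
    (mi,di),(mt,dt)=line(iw),line(tw); out['dirs']=(ang(di),ang(dt))
    n=lambda d:np.array([-d[1],d[0]])
    # tangential offset of target mean line vs index line at r=54
    out['err_mm_at54']=54*np.radians(out['hub'][1]-out['hub'][0]) if 0 else (mt-mi)@n((mi-C)/np.linalg.norm(mi-C))
    return out
E
python3 - <<'E'
from h import *
c=dict(np.load('w3.npz')); 
for k,v in dial2(c).items(): print(k,np.round(v,2))
E
```

```text
Crim [523.81 -46.74  53.02]
hub [143.1  144.75]
C0 [142.12 144.28]
rim [142.24 144.33]
dirs [142.51 143.9 ]
err_mm_at54 2.6
```

```bash
cat > adj.py <<'E'
from h import *
import sys
start,end,pic=float(sys.argv[1]),float(sys.argv[2]),sys.argv[3]
s0=at(start,54); robot.goto(*at(start,130)); hit=robot.move_straight(*s0,v=70,force_limit=4); print('hit',hit)
if hit: sys.exit()
robot.set_gripper(15,3); print(robot.sense()['opening'])
robot.move_straight(*at(end,54),v=8,force_limit=12); robot.wait(.1)
robot.set_gripper(30,3); robot.move_straight(*at(end,130),v=100)
p,o=at(-36.1,130); robot.goto([545.91,-62.33,230],o); robot.wait(.2)
c=shot('wrist'); np.savez(pic+'.npz',**c)
for k,v in dial2(c).items(): print(k,np.round(v,2))
P=pix(c,[[*C0,42]])[0].astype(int)
f=c['frame'][P[1]-60:P[1]+70,P[0]-85:P[0]+85]
cv2.imwrite(f'pics/{pic}.png',cv2.resize(f,None,fx=4.5,fy=4.5,interpolation=cv2.INTER_CUBIC)[:,:,::-1]); print(robot.sense()['t'])
E
python3 adj.py -35.3 -32.6 w4
```

```text
hit False
15.243748990387394
Crim [524.09 -46.6   53.1 ]
hub [144.41 144.31]
C0 [143.64 143.93]
rim [144.22 144.22]
dirs [145.39 143.84]
err_mm_at54 0.35
20.95
```

View pics/w4.png

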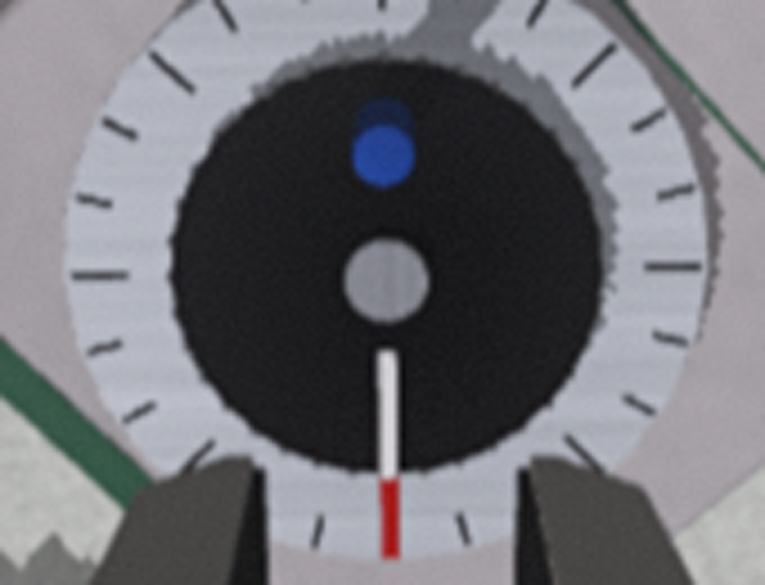

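The index line now runs straight into the red line at about (389,478), within 0.3°. Next is the green button.

Run:
```python
from h import *
robot.set_gripper(0,3)
robot.goto([565,-165,200],down(np.radians(-126)))
robot.wait(.1)
c=shot('wrist','w5'); r,g,b=cols(c); d=c['depth']
P=pix(c,[[574,-175,51]])[0]; print(P)
p=cen((g>r+25)&(g>b+20),(P[0]-45,P[1]-45,P[0]+45,P[1]+45)); mid=(p.max(0)+p.min(0))/2
dep=np.median(d[p[:,1].astype(int),p[:,0].astype(int)])
for z in (46,50,54): X=world(c,[mid],z)[0]; print(len(p),mid,p.max(0)-p.min(0),X.round(1),(np.array(c['R'])@X+c['t'])[2].round(1),dep)
print(robot.sense()['t'])
```

```text
[265.4106582  161.90612928]
613 [265.5 160.5] [27. 27.] [ 574.2 -175.3   46. ] 327.3 320.26987
613 [265.5 160.5] [27. 27.] [ 574.9 -175.8   50. ] 323.2 320.26987
613 [265.5 160.5] [27. 27.] [ 575.6 -176.2   54. ] 319.2 320.26987
22.2667
```

View pics/w5.png

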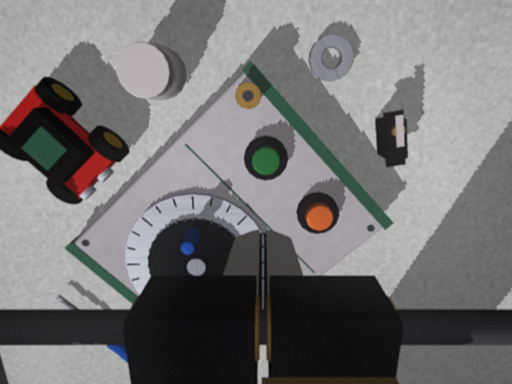

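The green button is centred at (265,159), with its top about 53 mm up; the fingers are shut and clear of the spacer. Pressing it now.

Run:
```python
from h import *
o=down(np.radians(-126)); x,y=575.3,-176.
robot.goto([x,y,75],o)
f0=robot.sense()['wrist_force'][2]
print('contact',robot.move_straight([x,y,40],v=20,force_limit=1.5)); s=robot.sense(); print(s['ee_pos'][2],s['wrist_force']); z0=s['ee_pos'][2]
for z in np.arange(z0-1,z0-9,-.5):
    robot.move_straight([x,y,z],v=15); s=robot.sense(); f=s['wrist_force'][2]-f0; print(round(s['ee_pos'][2],2),round(f,2),end=' | ')
    if f>14: break
robot.wait(.2); s=robot.sense(); print(s['ee_pos'],s['wrist_force'],s['t'])
```

```text
contact True
49.99271558269178 [ 1.08796085 -0.28309337  2.07749739]
49.07 2.61 | 48.55 3.11 | 48.0 2.91 | 47.47 2.7 | 46.98 3.6 | 46.48 3.53 | 46.27 5.43 | 46.21 8.38 | 46.2 11.26 | 46.13 14.96 | [ 575.35910014 -176.05054736   46.13002646] [-5.39740141  1.31938179 15.55285386] 26.6917
```

Run:
```python
from h import *
o=down(np.radians(-126)); x,y=575.3,-176.
robot.move_straight([x,y,90],v=60)
robot.goto([565,-165,200],o); robot.wait(.2)
c=shot('wrist'); r,g,b=cols(c); d=c['depth'].astype(float)
h,w=d.shape; cc,rr=np.meshgrid(np.arange(w),np.arange(h)); K,D=KD(c)
n=cv2.undistortPoints(np.c_[cc.ravel(),rr.ravel()].astype(float).reshape(-1,1,2),K,D).reshape(-1,2)
X=((np.c_[n,np.ones(len(n))]*d.reshape(-1,1))-c['t'])@np.array(c['R'])
Z=X[:,2].reshape(h,w); rad=np.hypot(X[:,0]-x,X[:,1]-y).reshape(h,w)
for a,b_ in [(0,10),(10,13),(15,17),(17,19),(19,21),(21,23),(26,32)]:
    m=(rad>=a)&(rad<b_)&(d>0); print(a,b_,np.round(np.percentile(Z[m],[10,50,90]),1))
p=np.array([545.91,-62.33,230]); robot.goto(p,down(np.radians(-126.1))); robot.wait(.2)
c=shot('wrist'); 
for k,v in dial2(c).items(): print(k,np.round(v,2))
print(robot.sense()['t'])
```

```text
0 10 [ 54.1 242.  307.6]
10 13 [201.5 306.3 307.7]
15 17 [207.7 306.9 307.7]
17 19 [ 44.2 306.9 307.7]
19 21 [289.7 304.5 307.5]
21 23 [289.9 304.4 307.5]
26 32 [ 31.5 304.3 307.5]Traceback (most recent call last):
  File "<stdin>", line 14, in <module>
  File "h.py", line 53, in dial2
    tw=world(c,cen((r>110)&(g<80)&(b<80)&(rad(36,C)<83)&(rad(36,C)>50),full),36)[:,:2]
               ~~~^^^^^^^^^^^^^^^^^^^^^^^^^^^^^^^^^^^^^^^^^^^^^^^^^^^^^^^^^^
  File "h.py", line 25, in cen
    i=1+np.argmax(st[1:,4]); r,c=np.nonzero(l==i); return np.c_[c,r].astype(float)
        ~~~~~~~~~^^^^^^^^^^
    return _wrapfunc(a, 'argmax', axis=axis, out=out, **kwds)
    return bound(*args, **kwds)
ValueError: attempt to get argmax of an empty sequence
```

Run:
```python
from h import *
x,y=575.3,-176.
robot.set_gripper(30,3); robot.wait(.2)
c=shot('wrist','w6'); 
for k,v in dial2(c).items(): print(k,np.round(v,2))
d=c['depth'].astype(float)
h,w=d.shape; cc,rr=np.meshgrid(np.arange(w),np.arange(h)); K,D=KD(c)
n=cv2.undistortPoints(np.c_[cc.ravel(),rr.ravel()].astype(float).reshape(-1,1,2),K,D).reshape(-1,2)
X=((np.c_[n,np.ones(len(n))]*d.reshape(-1,1))-c['t'])@np.array(c['R'])
Z=X[:,2].reshape(h,w); rad=np.hypot(X[:,0]-x,X[:,1]-y).reshape(h,w)
for a,b_ in [(0,10),(10,13),(15,17),(17,19),(19,21),(21,23),(26,32)]:
    m=(rad>=a)&(rad<b_)&(d>0)&(Z<80); print(a,b_,m.sum(),np.round(np.percentile(Z[m],[10,50,90]),1) if m.any() else '')
print(robot.sense()['t'])
```

```text
Crim [524.47 -46.35  53.12]
hub [144.18 144.93]
C0 [143.12 144.4 ]
rim [144.37 145.03]
dirs [144.44 143.9 ]
err_mm_at54 1.53
0 10 348 [52.1 53.1 54. ]
10 13 241 [51.7 52.8 53.8]
15 17 201 [42.1 43.2 44.2]
17 19 241 [42.3 43.2 44.3]
19 21 258 [42.1 43.1 44. ]
21 23 237 [30.7 35.6 42.7]
26 32 1063 [30.2 31.  32.1]
30.0667
```

View pics/w6.png

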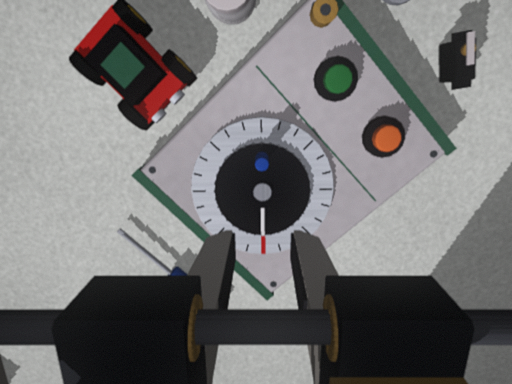

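Run:
```python
from h import *
print(robot.close_job())
```

```text
the job is handed in; nothing more can be done
None
```

The job is handed in: the dial's index sits on the red line to within about 1° (0–1.3° across the last readings), and the green button then went down its full 6 mm and came back up. The orange button and the loose things were not touched, and it took about 30 s.

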